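# Third hand for a brake caliper

## Task

Lock the brake caliper in its bench stand by turning the red lever a quarter turn from open to its closed stop. Then be the mechanic's third hand: pinch the caliper's two sprung arms together by their orange rollers until the inner face of each black brake shoe stands over its green band on the white gauge plate, without ever letting the shoes meet, and finish while still holding them there, steady. Leave the parts lying around where they are.

Things in the scene. Friction and masses are not known exactly. Their poses are not given: they have to be found in the camera images.
- stand: stand fixed to the table: blue base 270 x 190 x 12 mm, dark pedestal (52 high), silver caliper (bridge to 66 high). Origin: centre of the base's underside. x runs from the lever end along the arms to the shoes, roughly away from the robot (turned up to 0.4 rad), y to the left arm, z up. In its frame (mm): arm pivots (0, 20) and (0, -20), lever axis (-45, 0). Below the rollers is only the base
- lever (a joint): red clamp lever on a vertical axis: 0 = open (points to the stand's +y), 1.571 = closed stop (points to the stand's -x), grows anticlockwise from above; closed means beyond 1.45. Held by friction (2 to 3 N at its knob), stays where left; starts open, between 0 and 0.25
- lever_knob (a point): point to grip on the lever's upright round red knob, 16 mm across, 55 mm from the lever axis, from 64 to 100 mm above the table; this point is on its centre line at 89 mm. The lever's bar (12 mm wide, top at 72 mm) runs from its foot to the axis
- lever_axis (a point): point on the lever's vertical axis, in the stand's frame at (-45, 0, 63) mm
- caliper_left (a joint): angle of the left caliper arm on its upright pivot: 0 = sprung fully open, grows as it closes, 0.116 with the shoe's face at the middle of the green band; the face moves 97 mm per rad, the roller 50 mm per rad. Each arm has its own return spring, about 3 N at the roller when open, 6 N at the band; the arms are not linked
- caliper_right (a joint): the same for the right arm
- roller_left (a point): centre of the left arm's upright orange roller, 14 mm across, 54 to 84 mm above the table, this point at 69; 50 mm ahead of the pivots in the stand's x. Open it is at y = 24 mm of the stand (62 mm over both rollers' outsides); with the shoes at the middles of the bands at y = 18 mm (50 mm over both)
- roller_right (a point): the same for the right arm, at negative y
- shoe_left (a point): middle of the inner face of the left arm's black brake shoe (30 x 9 x 12 mm), 97 mm ahead of the pivots, 66 mm above the table; open it stands 24 mm from the stand's centre line, toed out by 0.116 rad, parallel to the band when over its middle
- shoe_right (a point): the same for the right arm, at negative y
- mark_left (a point): middle of the left green band on the white gauge plate (36 x 90 mm, top 50 mm above the table) just below the shoes; the band runs along the stand's x and covers 10.5 to 15.5 mm from the centre line (middle at y = 13 mm; the middles of the two bands are 26 mm apart)
- mark_right (a point): the same for the right band, at negative y
- spare_shoe: bystander: spare black rubber brake shoe, 45 x 14 x 12 mm, lying on the stand's base plate; origin at its underside
- axle_nut: bystander: steel nut, 18 mm across, 10 mm high, lying on the stand's base plate; origin at its underside
- grease_tin: bystander: closed tin, 80 mm across, 90 mm high, on the table left of the stand; origin at its underside
- wheel_hub: bystander: silver wheel hub standing on end, flanges 60 mm across, 85 mm high, on the table right of the stand; origin at its underside
- bearing_cup: bystander: steel ring, 44 mm across, 14 mm high, on the table right of the stand; origin at its underside
- screwdriver: bystander: screwdriver lying on the table, about along x, right of the stand
- crank_arm: bystander: silver crank arm, about 190 mm long, 15 mm high, lying on the table left of the stand; origin at its underside

How it is judged:
On the way, in this order (a step that is already met when the one before it is completed fails the run):
1. the red lever is turned to its closed stop (value of joint lever above 1.45 rad), for 0.2 s.
2. then the fingers squeeze both arms so that each shoe's inner face is over its green band, steady (y of shoe_left in the frame of stand between 0.0105 and 0.0155 m and y of shoe_right in the frame of stand between -0.0155 and -0.0105 m and contact force between the fingers and caliper_left above 1 N and contact force between the fingers and caliper_right above 1 N and velocity of joint caliper_left between -0.05 and 0.05 rad/s and velocity of joint caliper_right between -0.05 and 0.05 rad/s), for 0.5 s.
At the end, for the whole second after the job is handed in: The lever is closed (beyond 1.45 rad), the fingers press both caliper arms (over 1 N each), the inner face of each shoe is within 2.5 mm of the middle of its green band (10.5 to 15.5 mm from the centre line) and the arms do not move (under 0.05 rad/s): the program finishes while holding (all of step 2 and value of joint lever above 1.45 rad); the arm keeps its last pose, push and grip.
It fails at once if the brake shoes meet (gap under 4 mm) (distance between shoe_left and shoe_right below 0.004 m).
It fails at once if a bystander is shifted by more than 20 mm (distance of any of spare_shoe, axle_nut, grease_tin, wheel_hub, bearing_cup, screwdriver, crank_arm from where it was at the start of the episode above 0.02 m).
It also fails if it takes over 42 s, if anything falls off the work surface, if the arm or the gripper's body presses on something with over 40 N, if the wrist force passes 120 N, or if a joint passes its speed limit or range.

## Robot

A 6-joint arm with a two-finger parallel gripper is mounted at the origin on the work surface. World frame = base frame: x ahead of the robot, y to its left, z up, the work surface at z = 0. Lengths are in m, angles in rad, forces in N, time in s.
With the tool pointing down it reaches from about 0.3 to 0.875 m from the base axis. Payload 6.4 kg.
Tool frame: the origin (TCP) lies on the centre line of the jaws, within the pads' length; the fingertips stand 8 mm ahead of it and the grasp point (between the pads) lies 11 mm behind it; z points along the fingers, x is the direction in which the jaws open and shut, and the axes are right-handed (so a half turn about z gives the same grasp; the last joint's range is limited). The gripper opens to 85 mm and grips with 20 to 120 N. Pads are 22 mm wide; open, the fingers measure 114 mm over their backs; the gripper's body (76 mm by 85 mm) begins 54 mm behind the grasp point. The pads swing forward as they close: fully open they stand 13 mm farther back than shut.
Start: joints at [-1.316, 0.181, 1.607, -0, 1.354, -0.206], TCP at [0.256, -0.515, 0.239] pointing down, gripper open.
Joint ranges: [-2.99, 2.99], [-0.89, 2.07], [0.3, 2.58], [-1.14, 4.28], [0, 2.63], [-3.12, 3.12]. Speed limits (rad/s): [2.57, 2.57, 3.01, 3.14, 3.14, 3.14].

## Interface

Orientations are given as a 3x3 rotation matrix whose columns are the frame's x, y, z axes.
In Python, from rig import env, fingers, telemetry, viewer, job gives the robot as it stands. Calls block until the motion is done:
- env.move_ptp(position, orientation): joint-space move of the TCP to a pose.
- env.move_straight(position, attitude=None, speed=0.15, max_force=None): straight line of the TCP; attitude=None keeps the orientation; speed is the mean speed in m/s. With max_force (N) it stops when the force on the tool has changed by that much, and returns True; else False.
- env.move_j(angles): joint-space move.
- fingers.gripper_open() and fingers.clamp(): open the fingers fully, or close them until they stop; the grip force is fixed at half the most.
- env.hold(seconds).
- env.solve_ik(position, orientation): joint angles nearest the present ones, or None.
- telemetry.sense(): the state.
- viewer.read_camera(name): name is "side" or "top" or "wrist"; returns (picture, depth): 400x640x3 uint8, red, green, blue; 400x640 float32, m along the optical axis (not along the pixel's ray), 0 where there is no reading.
- viewer.camera_info(name): a dict with "vertical_fov" (degrees; the focal length in pixels is half the picture's height over the tangent of half this angle, whatever the lens; pixels are square), "cx", "cy" (the principal point, pixels), "R" (3x3) and "t" (3): a world point X has camera coordinates R X + t; the wrist camera has in their place "hand_eye" (4x4, takes a point from camera to tool coordinates, whose origin is the TCP and whose axes are the tool frame's). Camera axes: x right, y down, z forward; pixel columns grow to the right and rows downward; lengths in m; the calibration is good to about 2 mm. A picture is of the moment at which its call begins: read the wrist's pose just before it. camera_info takes no time and is no camera call.
A pose or a line that the arm cannot do raises env.Unreachable and nothing moves.
- job.job_done(): hands the job in, once; it reports no verdict.
The state is a dict: "t": time; "q": joint angles; "dq": joint speeds; "effort": joint torques, N m; "tcp_pos": TCP position; "tool_rot": TCP orientation; "contact_force": force on the tool from outside, world axes, zero at the start; "ft_torque": the same for the moment, N m; "finger_gap": finger opening in m.
Only numpy, scipy, OpenCV 4.12 (cv2) and the standard library are available. Lean on these libraries where they do the work, as an engineer would, in place of code of your own. Each camera call takes 0.05 s, during which the arm holds its last target. There are 200 camera calls.

## Working session

There is one attempt and no reset: what is moved stays moved. The work goes in short steps, each a Python script; the robot and the scene stay as the last script left them, time stands still between calls to the robot, and variables do not carry over. Pictures are saved under pics/ and viewed, about 8 in all and at most 12, crops included, and the job is handed in when it is done.

```bash
ls; mkdir -p pics
cat > h.py <<'E'
import numpy as np, cv2
from rig import env, fingers, telemetry, viewer, job
def cam(name):
    s=telemetry.sense(); p,d=viewer.read_camera(name); i=viewer.camera_info(name)
    f=200/np.tan(np.radians(i["vertical_fov"])/2)
    if "R" in i: R=np.array(i["R"]);t=np.array(i["t"]); A=R.T; b=-R.T@t
    else:
        H=np.array(i["hand_eye"]); T=np.array(s["tool_rot"]); A=T@H[:3,:3]; b=T@H[:3,3]+np.array(s["tcp_pos"])
    v,u=np.mgrid[:400,:640]
    P=np.stack([(u-i["cx"])/f*d,(v-i["cy"])/f*d,d],-1)@A.T+b
    P[d==0]=np.nan
    return p,d,P,dict(f=f,cx=i["cx"],cy=i["cy"],A=A,b=b)
def ray(c,u,v,z):
    r=c["A"]@np.array([(u-c["cx"])/c["f"],(v-c["cy"])/c["f"],1]); return c["b"]+r*(z-c["b"][2])/r[2]
def proj(c,X):
    q=c["A"].T@(np.array(X)-c["b"]); return q[:2]/q[2]*c["f"]+[c["cx"],c["cy"]]
def save(n,p,k=1): cv2.imwrite(f"pics/{n}.png",cv2.resize(p,None,fx=k,fy=k)[:,:,::-1])
def down(a): # jaw axis at angle a, tool down
    c,s=np.cos(a),np.sin(a); return np.array([[c,s,0],[s,-c,0],[0,0,-1.]])
E
python3 - <<'E'
from h import *
p,d,P,c=cam("top"); save("top",p); np.savez("top.npz",p=p,d=d,P=P)
print(c["f"],c["cx"],c["cy"],c["b"])
hsv=cv2.cvtColor(p,cv2.COLOR_RGB2HSV)
for n,lo,hi in [("red",(0,150,60),(6,255,255)),("orange",(8,150,80),(22,255,255)),("green",(45,80,50),(85,255,255)),("blue",(100,100,40),(125,255,255))]:
    m=cv2.inRange(hsv,lo,hi); k,l,st,ce=cv2.connectedComponentsWithStats(m)
    for i in range(1,k):
        if st[i,4]>8: print(n,st[i],ce[i].round(1),np.nanmedian(P[l==i],axis=0).round(4))
print(telemetry.sense())
E
```

```text
pics
411.72277625074645 318.47562039594914 193.62773253694115 [0.36447331 0.00120391 1.19094992]
red [ 380   76   55   40 1820] [407.3  95.4] [ 0.8848 -0.2868  0.0099]
red [305 208  24   8  78] [319.5 211.8] [ 0.5136 -0.0238  0.0739]
red [432 238  26  32 308] [444.9 253.8] [ 0.4026 -0.3715  0.0238]
orange [ 141   74   62   41 1102] [169.9  95. ] [0.8664 0.4377 0.0283]
orange [184  87   4   6  10] [186.  90.] [0.8957 0.3896 0.0034]
orange [177  92   6  12  16] [178.9  97.6] [0.8707 0.4116 0.0042]
orange [187  93   5  10  12] [189.4  97.2] [0.8736 0.3775 0.0014]
orange [382 116  49   1  49] [406. 116.] [ 0.8194 -0.2805  0.0014]
orange [551 246  20  19 266] [560.5 255.1] [ 0.3975 -0.6477  0.1081]
blue [ 437   76   56   40 1906] [463.9  95.4] [ 0.8832 -0.4518  0.0167]
blue [ 293  155   65   90 3856] [324.4 206.1] [ 0.5308 -0.0282  0.0123]
blue [319 169  14  21 222] [325.6 178.8] [ 0.6202 -0.0367  0.0122]
blue [526 199  18  28 124] [531.1 213.9] [ 0.5081 -0.5898  0.0885]
blue [  0 318   6  39 139] [  1.6 332.3] [ 0.0961  1.3257 -0.6621]
blue [534 322   6   3  12] [536.7 323.2] [ 0.2163 -0
[... 225 characters left out ...]
9.08875239e-06,
        1.35378692e+00, -2.06311081e-01]), 'dq': array([-0.00017712, -0.00189772, -0.0014235 , -0.00123325, -0.0014547 ,
       -0.00025359]), 'effort': array([ 1.97088099e-03, -4.46254063e+01, -3.52582204e+01, -1.99520277e-04,
        4.16628784e-03,  3.86411585e-06]), 'tcp_pos': array([ 0.25555006, -0.51448706,  0.23839871]), 'tool_rot': array([[ 4.44665466e-01, -8.95696616e-01, -4.41583779e-04],
       [-8.95695140e-01, -4.44665552e-01,  1.66230681e-03],
       [-1.68527968e-03, -3.43645987e-04, -9.99998521e-01]]), 'contact_force': array([-0.13635455, -0.17126365, -0.22471055]), 'ft_torque': array([ 0.00940937,  0.03674214, -0.05200005]), 'finger_gap': 0.08520886476458285}
```

View pics/top.png

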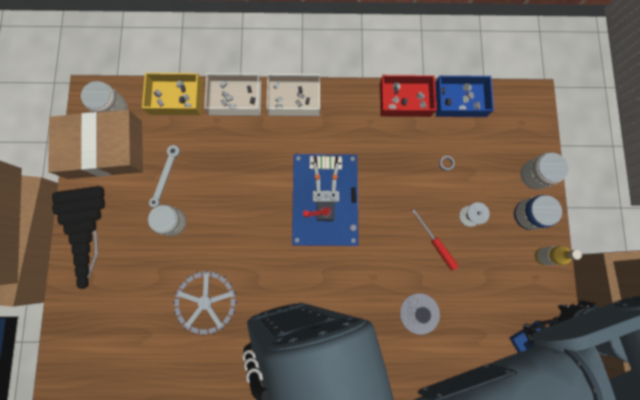

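The top view shows the stand around pixel (325,200), nearly unrotated. The lever knob is at about (306,212) and points left, so it's open. The rollers are at about (318,178) and (334,178). The nut is at (353,228) and the spare shoe at (354,194). Next I'll look from close by.

Run:
```python
from h import *
z=np.load("top.npz"); p=z["p"]; 
m=cv2.inRange(cv2.cvtColor(p,cv2.COLOR_RGB2HSV),(100,100,40),(125,255,255)); m[:,:285]=0;m[:,365:]=0;m[:150]=0;m[250:]=0
i=viewer.camera_info("top"); R=np.array(i["R"]);t=np.array(i["t"])
c=dict(f=411.7228,cx=i["cx"],cy=i["cy"],A=R.T,b=-R.T@t)
pts=np.argwhere(m)[:,::-1]; W=np.array([ray(c,u,v,.012)[:2] for u,v in pts])
r=cv2.minAreaRect(W.astype(np.float32)); print(r)
H=viewer.camera_info("wrist"); print(H)
for a in(np.pi/2,-np.pi/2):
    print(a,env.solve_ik([.5,-.02,.33],down(a)))
q=[(a,env.solve_ik([.5,-.02,.33],down(a))) for a in (np.pi/2,-np.pi/2)]
q=[x for x in q if x[1] is not None]; a=min(q,key=lambda x:abs(x[1][5]))[0]; print(a)
env.move_ptp([.5,-.02,.33],down(a)); print(telemetry.sense()["t"])
p,d,P,c=cam("wrist"); save("w1",p); np.savez("w1.npz",p=p,d=d,P=P,**c)
```

```text
((0.5612846612930298, -0.03351200371980667), (0.26261451840400696, 0.18461015820503235), 0.03682895377278328)
{'vertical_fov': 68.14002352618706, 'cx': 320.2621452794407, 'cy': 194.89963761078545, 'hand_eye': array([[ 9.99998913e-01, -5.00328121e-04,  1.38696680e-03,
         1.33714101e-04],
       [ 5.32985302e-05,  9.52318124e-01,  3.05106846e-01,
        -7.82114130e-02],
       [-1.47348716e-03, -3.05106440e-01,  9.52317116e-01,
        -1.34903283e-01],
       [ 0.00000000e+00,  0.00000000e+00,  0.00000000e+00,
         1.00000000e+00]])}
1.5707963267948966 [-2.77620886e-01 -5.35907283e-02  1.67235344e+00 -4.44089210e-16
  1.52282994e+00 -1.84841721e+00]
-1.5707963267948966 [-2.77620886e-01 -5.35907283e-02  1.67235344e+00 -4.44089210e-16
  1.52282994e+00  1.29317544e+00]
-1.5707963267948966
2.0667
```

View pics/w1.png

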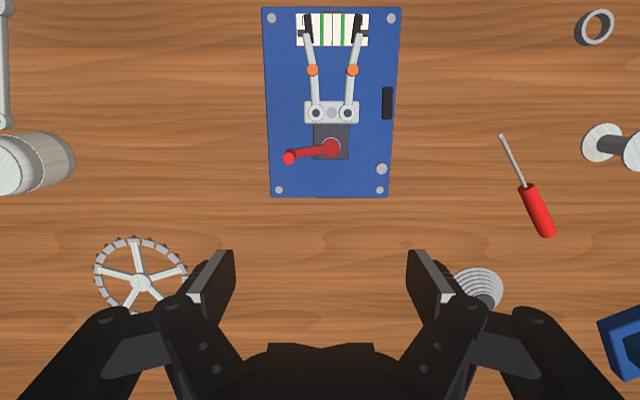

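The wrist view is clear: knob at (289,158), lever hub at (331,148), rollers at (312,70) and (353,70), pivots at (316,113) and (347,113), and the blue base from about (262,8) to (400,197). I'll fit the stand pose from these.

```bash
cat >> h.py <<'E'
def fitstand(p,P,c,plate=True):
    hsv=cv2.cvtColor(p,cv2.COLOR_RGB2HSV); out={}
    def blobs(lo,hi,z,n,ymax=400):
        m=cv2.inRange(hsv,lo,hi); m[ymax:]=0; k,l,st,ce=cv2.connectedComponentsWithStats(m)
        o=sorted(range(1,k),key=lambda i:-st[i,4])[:n]; return [(st[i],ce[i].round(1),ray(c,*ce[i],z)[:2].round(4),np.nanpercentile(P[l==i][:,2],90).round(4)) for i in o]
    out["orange"]=blobs((8,150,80),(22,255,255),.084,2); out["green"]=blobs((45,80,50),(85,255,255),.050,4)
    out["red"]=blobs((0,150,60),(6,255,255),.072,2)
    m=cv2.inRange(hsv,(100,130,40),(125,255,255)); k,l,st,ce=cv2.connectedComponentsWithStats(m); i=1+np.argmax(st[1:,4])
    pts=np.argwhere(l==i)[:,::-1]; W=np.array([ray(c,u,v,.012)[:2] for u,v in pts]).astype(np.float32)
    out["base"]=cv2.minAreaRect(W); return out
E
python3 - <<'E'
from h import *
z=np.load("w1.npz"); c={k:z[k] for k in("f","cx","cy","A","b")}
for k,v in fitstand(z["p"],z["P"],c).items(): print(k,v)
print("pivots",ray(c,315.5,113,.066),ray(c,347,113,.066),"axis",ray(c,331,147,.075),"knob",ray(c,289,157,.1))
E
```

```text
orange [(array([567,   3,  64,  49, 341], dtype=int32), array([600.4,  25.9]), array([ 0.659 , -0.3418]), np.float64(0.0019)), (array([495, 129,  40,  56, 217], dtype=int32), array([510.5, 155.3]), array([ 0.51  , -0.2681]), np.float64(0.0017))]
green [(array([341,  13,   4,  33, 105], dtype=int32), array([342.1,  28.2]), array([ 0.6638, -0.0487]), np.float64(0.052)), (array([320,  13,   3,  33,  99], dtype=int32), array([321.,  29.]), array([ 0.663 , -0.0224]), np.float64(0.0517))]
red [(array([ 518,  183,   39,   55, 1016], dtype=int32), array([537.2, 210.8]), array([ 0.4284, -0.3294]), np.float64(0.0261)), (array([283, 147,  31,  17, 222], dtype=int32), array([295.7, 154.5]), array([0.5093, 0.0115]), np.float64(0.1004))]
base ((0.5641888976097107, -0.0356559082865715), (0.18759648501873016, 0.26534631848335266), 89.91889190673828)
pivots [ 0.56249238 -0.01517404  0.066     ] [ 0.56245433 -0.05613031  0.066     ] axis [ 0.51970039 -0.03543818  0.075     ] knob [0.51110451 0.01759834 0.1       ]
```

```bash
python3 - <<'E'
from h import *
A=np.array([.5195,-.0356]); th=.16
b=np.array([-np.sin(th),np.cos(th)]); t=np.array([-np.cos(th),-np.sin(th)])
g=A+.055*b+.015*t
print(env.solve_ik([*g,.16],down(th)))
env.move_ptp([*g,.16],down(th))
print(env.move_straight([*g,.081],speed=.12,max_force=15))
fingers.clamp(); s=telemetry.sense(); print(s["t"],s["finger_gap"],s["contact_force"],s["tcp_pos"])
p,d,P,c=cam("wrist"); save("w2",p); np.savez("w2.npz",p=p,d=d,P=P,**c)
p,d,P,c=cam("side"); save("s2",p); np.savez("s2.npz",p=p,d=d,P=P,**c)
E
python3 -c "
import cv2,numpy as np
a=cv2.imread('pics/w2.png');b=cv2.imread('pics/s2.png')
cv2.imwrite('pics/c2.png',cv2.resize(np.vstack([a,b]),(480,600)))"
```

```text
[-2.06822922e-01  9.41612750e-02  1.87584623e+00 -4.44089210e-16
  1.17158515e+00 -3.66822922e-01]
False
5.05 0.013969325044981846 [2.58706291 0.4040214  5.28043106] [0.49717337 0.01613324 0.08197423]
```

View pics/c2.png

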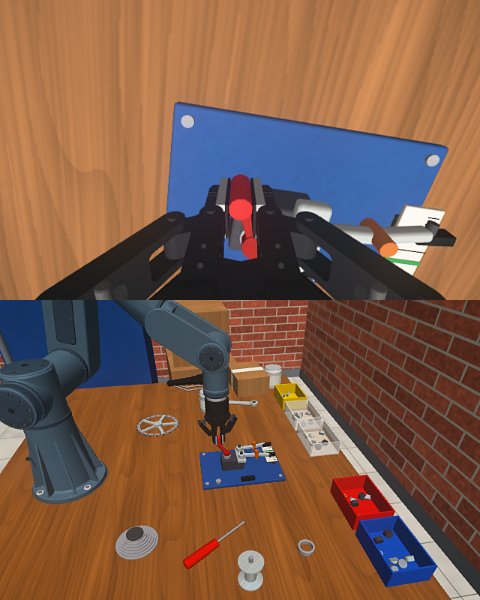

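Clamp dragged the knob to the jaw centre, with the gap now 14 mm. So it doesn't stop at a few newtons, and clamping the rollers directly would drive the shoes together. The knob is held, so I'll turn the lever.

Run:
```python
from h import *
A=np.array([.5195,-.0356]); r=.0560
p0=telemetry.sense()["tcp_pos"]
for th in np.linspace(.41,1.60,10)[1:]:
    last=th>1.4
    hit=env.move_straight([A[0]-r*np.sin(th),A[1]+r*np.cos(th),p0[2]],down(th-.25),speed=.05,max_force=25)
    s=telemetry.sense(); print(round(th,2),hit,s["contact_force"].round(1),s["tcp_pos"][:2].round(4),round(s["t"],2))
    if hit: break
p=s["tcp_pos"]-[*A,0]; print("theta",np.arctan2(-p[0],p[1]))
fingers.gripper_open(); s=telemetry.sense(); print(s["finger_gap"],s["t"])
p=s["tcp_pos"]; env.move_straight([p[0],p[1],.17],speed=.2)
x=[.50,-.0356,.30]; env.move_ptp(x,down(np.pi/2)); 
p,d,P,c=cam("wrist"); save("w3",p); np.savez("w3.npz",p=p,d=d,P=P,**c); print(telemetry.sense()["t"])
```

```text
0.54 False [-1.3  3.2  4.3] [0.4903 0.0127] 5.43
0.67 False [-1.   3.7  5.6] [0.4842 0.0085] 5.73
0.81 False [-1.1  3.3  6.2] [0.4787 0.0036] 6.03
0.94 False [-1.   4.5  5.8] [ 0.4739 -0.002 ] 6.33
1.07 False [-0.9  3.2  6.9] [ 0.4699 -0.0083] 6.63
1.2 False [-2.5  3.6  6.6] [ 0.4668 -0.0149] 6.93
1.34 False [-1.9  4.2  6. ] [ 0.4646 -0.022 ] 7.23
1.47 False [-2.2  3.7  6.5] [ 0.4634 -0.0293] 7.53
1.6 False [-0.3 11.1  8.6] [ 0.4631 -0.035 ] 7.83
theta 1.5598939840827948
0.08553148231961474 8.525
9.7667
```

View pics/w3.png

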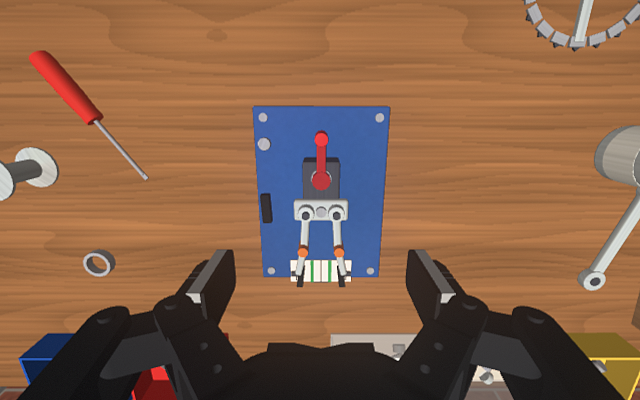

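The lever is closed: it met the stop at about 1.56, and in the picture it points from (321,180) straight to (322,138), along the stand's -x.

Plan for the pinch: keep the gripper open with a fixed gap and yaw it over the stand, so each finger's inner corner presses the outside of one arm. Yaw and shift then set the shoe positions exactly. First I'll measure the finger geometry and arm outlines from the pictures I already have.

Run:
```python
from h import *
z=np.load("w3.npz"); c={k:z[k] for k in("f","cx","cy","A","b")}; P=z["P"]
hsv=cv2.cvtColor(z["p"],cv2.COLOR_RGB2HSV)
# stand refs
for n,lo,hi,h in [("green",(45,80,50),(85,255,255),.05),("orange",(5,150,80),(22,255,255),.084)]:
    m=cv2.inRange(hsv,lo,hi); m[:230]=0; m[290:]=0; m[:,:280]=0; m[:,365:]=0
    k,l,st,ce=cv2.connectedComponentsWithStats(m)
    for i in range(1,k):
        if st[i,4]>10: print(n,st[i],ray(c,*ce[i],h)[:2].round(4))
b=fitstand(z["p"],P,c)["base"]; print(b)
# finger geometry in tool frame (TCP 0.5,-.0356,.30, tool down(pi/2))
T=(P-np.array([.5,-.0356,.30]))@down(np.pi/2)*1000
k=(P[...,2]>.2)&(abs(T[...,0])<75)&(np.arange(400)[:,None]<330)
for lo in range(-60,20,6):
    kk=k&(T[...,2]>=lo)&(T[...,2]<lo+6)
    for s in(1,-1):
        q=T[kk&(T[...,0]*s>0)]
        if len(q): print(lo,s,len(q),"x",np.percentile(q[:,0]*s,[1,50,99]).round(0),"y",np.percentile(q[:,1],[1,50,99]).round(0))
# arm outlines from w1
z=np.load("w1.npz"); S=(z["P"]-np.array([.5645,-.0356,0]))*1000
for x0 in range(20,118,6):
    k=(abs(S[...,0]-x0)<2)&(S[...,2]>66)&(S[...,2]<90)
    r=[]
    for s in(1,-1):
        y=S[...,1][k]*s; y=y[(y>5)&(y<50)]; r.append((y.min().round(1),y.max().round(1)) if len(y) else None)
    print(x0,r)
```

```text
green [311 261   3  21  43] [ 0.663  -0.0489]
green [328 261   3  21  63] [ 0.6626 -0.0229]
orange [298 243  10  14  84] [ 0.6114 -0.06  ]
orange [334 246  10  11  87] [ 0.6117 -0.0121]
orange [351 278  14   4  17] [0.6527 0.0133]
((0.56302410364151, -0.035500332713127136), (0.18704959750175476, 0.2661398649215698), 89.87220764160156)
-60 1 1364 x [38. 61. 74.] y [-14. -12.  -7.]
-60 -1 1354 x [38. 62. 74.] y [-14. -12.  -7.]
-54 1 1085 x [40. 54. 73.] y [-14. -12.  -7.]
-54 -1 1077 x [40. 54. 73.] y [-14. -12.  -6.]
-48 1 286 x [42. 49. 65.] y [-14. -12.  -2.]
-48 -1 290 x [43. 49. 65.] y [-14. -12.  -2.]
-42 1 522 x [42. 44. 54.] y [-12.  -9.   2.]
-42 -1 517 x [42. 44. 54.] y [-12.  -9.   2.]
-36 1 510 x [42. 43. 56.] y [-12.  -7.  10.]
-36 -1 518 x [42. 43. 56.] y [-12.  -7.   9.]
-30 1 451 x [42. 43. 56.] y [-12.  -7.  10.]
-30 -1 454 x [42. 43. 56.] y [-12.  -7.  10.]
-24 1 416 x [42. 43. 56.] y [-12.  -7.  10.]
-24 -1 407 x [42. 43. 56.] y [-12.  -7.  10.]
-18 1 337 x [42. 43. 56.] y [-12.  -7.  11.]
-18 -1 340 x [42. 43. 56.] y [-12.  -7.  10.]
-12 1 246 x [42. 43. 54.] y [-1
[... 745 characters left out ...]
)), (np.float64(20.8), np.float64(30.7))]
68 [(np.float64(21.8), np.float64(31.5)), (np.float64(22.0), np.float64(31.5))]
74 [(np.float64(22.9), np.float64(32.6)), (np.float64(24.0), np.float64(33.7))]
80 [(np.float64(22.9), np.float64(33.8)), (np.float64(22.9), np.float64(34.8))]
86 [(np.float64(22.8), np.float64(40.9)), (np.float64(23.5), np.float64(42.0))]
92 [(np.float64(23.9), np.float64(40.6)), (np.float64(23.8), np.float64(41.4))]
98 [(np.float64(23.9), np.float64(32.2)), (np.float64(24.4), np.float64(34.0))]
104 [(np.float64(25.0), np.float64(33.3)), (np.float64(25.5), np.float64(33.6))]
110 [(np.float64(26.1), np.float64(33.1)), (np.float64(26.2), np.float64(34.6))]
116 [None, None]
```

```bash
cat >> h.py <<'E'
O=np.array([.5642,-.0357]); XL=107.; L=np.hypot(85.5,22); BETA=np.arctan2(22,85.5); Z=.054
def pose_y(yA,yB):
    """centre (mm, stand) and yaw so that finger A's corner is at y=yA, x=XL and B's at y=yB"""
    phi=np.arccos((yA-yB)/L); return np.array([XL-L*np.sin(phi)/2,(yA+yB)/2]),phi-BETA
def ycorner(sl,sr):
    a=(24-sl)/97; b=(24-sr)/97; return sl+9+10*(.116-a), -(27-33*b)
def go(cen,psi,z=Z,**k): return env.move_straight([*(O+np.asarray(cen)/1000),z],down(np.pi/2-psi),**k)
def state():
    s=telemetry.sense(); return round(s["t"],2),s["contact_force"].round(1),s["ft_torque"].round(2),(s["tcp_pos"]*1000).round(1)
E
python3 - <<'E'
from h import *
c1,p1=pose_y(*ycorner(16.5,16.5)); c0=np.array([64,0.]); p0=0.
print(c1,p1,ycorner(16.5,16.5))
env.move_ptp([*(O+c0/1000),.13],down(np.pi/2))
print(go(c0,p0,speed=.1,max_force=10),state())
for f in np.linspace(0,1,8)[1:]:
    print(f,go(c0+f*(c1-c0),p0+f*(p1-p0),speed=.01 if f<1 else .02,max_force=25),*state())
p,d,P,c=cam("wrist"); save("w4",p); np.savez("w4.npz",p=p,d=d,P=P,**c)
E
```

```text
[70.73496233  0.71917526] 0.7122676007871136 (25.88680412371134, -24.448453608247423)
False (11.53, array([-0.5,  1.4, -0.6]), array([-0.  ,  0.02, -0.06]), array([628.8, -35.8,  54.7]))
0.14285714285714285 False 11.78 [-0.1 -0.9  1.1] [0.01 0.03 0.03] [629.8 -35.7  55. ]
0.2857142857142857 False 12.03 [-0.5  0.4 -0.6] [ 0.03 -0.02 -0.03] [630.3 -35.5  54.4]
0.42857142857142855 False 12.28 [0.2 0.4 0.7] [0.07 0.04 0.02] [631.1 -35.4  54.1]
0.5714285714285714 False 12.53 [ 0.2 -0.   0.6] [ 0.02 -0.05 -0.04] [632.1 -35.3  54. ]
0.7142857142857142 False 12.78 [-1.   2.2 -0.4] [ 0.29 -0.07 -0.04] [633.  -34.9  54. ]
0.8571428571428571 False 13.03 [-0.4  1.8 -0.1] [0.27 0.09 0.09] [633.8 -34.8  53.9]
1.0 False 13.28 [-0.1 -2.3 -2.3] [-0.33 -0.11  0.12] [635.  -35.7  53.9]
```

View pics/w4.png

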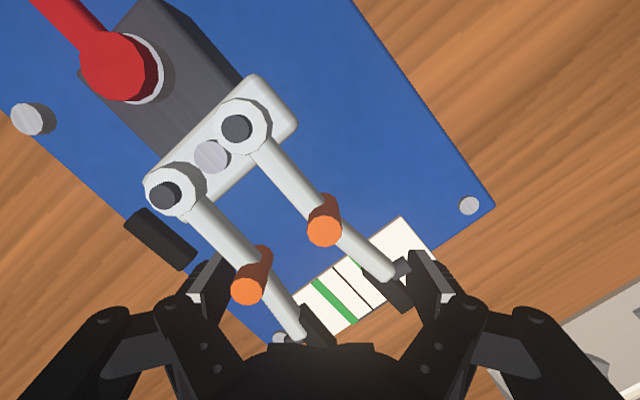

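The fingers straddle the arms as planned. The left shoe, at (400,290), is pushed in by its finger at (410,260). The right finger, at (215,260), is at the right arm. The left roller is at (325,230) and the right at (250,290). I'll measure the shoe faces against the bands.

```bash
cat >> h.py <<'E'
def faces(p,P,c):
    S=(P-[*O,0])*1000; hsv=cv2.cvtColor(p,cv2.COLOR_RGB2HSV); r={}
    g=cv2.inRange(hsv,(45,80,50),(85,255,255))>0; v,u=np.nonzero(g)
    W=np.array([ray(c,a,b,.05)[:2] for a,b in zip(u,v)]).reshape(-1,2); W=(W-O)*1000
    k=(W[:,0]>75)&(W[:,0]<118)&(abs(W[:,1])<22); W=W[k]
    for s in(1,-1):
        q=W[W[:,1]*s>0]
        if len(q)>10: r["band",s]=(len(q),np.percentile(q[:,1],[3,50,97]).round(1))
        for x0 in(76,82,88,94,97,100,106):
            k=(abs(S[...,0]-x0)<2.5)&(S[...,2]>68)&(S[...,2]<79)&(S[...,1]*s>0)&(S[...,1]*s<45)
            y=S[...,1][k]*s
            if len(y)>3: r["shoe",s,x0]=(len(y),np.percentile(y,[2,98]).round(1))
    o=cv2.inRange(hsv,(5,150,80),(22,255,255)); n,l,st,ce=cv2.connectedComponentsWithStats(o)
    for i in range(1,n):
        k=(l==i)&(S[...,2]>81)&(S[...,2]<90)
        if k.sum()>30:
            m=cv2.minEnclosingCircle(((P[k][:,:2]-O)*1000).astype(np.float32)); r["roller",i]=(np.round(m[0],1),round(m[1],1),np.mean(S[k],axis=0).round(1))
    return r
E
python3 - <<'E'
from h import *
for f in("w1","w4"):
    z=np.load(f+".npz"); c={k:z[k] for k in("f","cx","cy","A","b")}
    print(f)
    for k,v in faces(z["p"],z["P"],c).items(): print(k,*v)
E
```

```text
w1
('band', 1) 99 [12.  13.3 14.6]
('shoe', 1, 76) 42 [24.  32.9]
('shoe', 1, 82) 45 [23.  34.9]
('shoe', 1, 88) 68 [22.9 40.8]
('shoe', 1, 94) 60 [24.  40.7]
('shoe', 1, 97) 43 [24.  39.7]
('shoe', 1, 100) 30 [25.1 32.7]
('shoe', 1, 106) 36 [25.1 33.4]
('band', -1) 105 [-15.  -13.  -11.4]
('shoe', -1, 76) 42 [23.9 33.5]
('shoe', -1, 82) 47 [23.6 34.8]
('shoe', -1, 88) 72 [23.5 41.5]
('shoe', -1, 94) 59 [24.4 41.3]
('shoe', -1, 97) 42 [24.4 40.4]
('shoe', -1, 100) 36 [25.2 33.7]
('shoe', -1, 106) 39 [25.5 34.5]
('roller', 1193) [49.  24.2] 6.6 [49.1 24.1 84. ]
('roller', 1194) [ 48.7 -23.6] 6.5 [ 48.9 -23.6  84.1]
w4
('band', 1) 26 [10.8 11.2 11.8]
('shoe', 1, 76) 234 [18.6 27.9]
('shoe', 1, 82) 303 [16.5 28.7]
('shoe', 1, 88) 382 [16.6 39.6]
('shoe', 1, 94) 565 [16.9 44.4]
('shoe', 1, 97) 341 [17.  44.4]
('shoe', 1, 100) 329 [17.1 44.8]
('shoe', 1, 106) 247 [17.1 28.1]
('band', -1) 459 [-15.1 -13.  -10.8]
('shoe', -1, 76) 215 [20.7 30.1]
('shoe', -1, 82) 264 [19.3 31. ]
('shoe', -1, 88) 275 [19.8 37.9]
('shoe', -1, 94) 195 [20.4 32.1]
('shoe', -1, 97) 150 [20.5 27.9]
('shoe', -1, 100) 103 [20.8 26.4]
('shoe', -1, 106) 12 [21.1 22.2]
('roller', 1182) [48.9 20.3] 7.1 [48.8 20.5 84.3]
('roller', 1390) [ 49.1 -21.9] 7.3 [ 48.6 -21.7  84.3]
```

Run:
```python
from h import *
for cmd in [(15,14),(13.5,11),(12.5,9.2)]:
    print(cmd,go(*pose_y(*ycorner(*cmd)),speed=.01,max_force=25),*state())
env.hold(.3)
p,d,P,c=cam("wrist"); save("w5",p); np.savez("w5.npz",p=p,d=d,P=P,**c)
r=faces(p,P,c)
for k,v in r.items():
    if k[0]!="shoe" or k[2] in(88,94,97,100): print(k,*v)
```

```text
(15, 14) False 13.58 [ 3.4 -4.3 -3.4] [-0.63 -0.46  0.42] [634.6 -36.1  54.2]
(13.5, 11) False 13.83 [ 3.5 -5.3 -3. ] [-0.68 -0.52  0.5 ] [634.  -36.5  54.4]
(12.5, 9.2) False 14.08 [ 4.3 -4.2 -2.8] [-0.81 -0.59  0.49] [633.8 -36.9  54.5]
('shoe', 1, 88) 351 [13.  30.5]
('shoe', 1, 94) 563 [13.1 39.9]
('shoe', 1, 97) 468 [12.9 40.7]
('shoe', 1, 100) 338 [12.7 40.5]
('band', -1) 469 [-15.3 -13.1 -10.8]
('shoe', -1, 88) 300 [14.3 33. ]
('shoe', -1, 94) 270 [14.4 32.8]
('shoe', -1, 97) 203 [14.5 29.9]
('shoe', -1, 100) 177 [14.5 23.5]
('roller', 858) [49.3 18.4] 7.2 [48.8 18.3 84.3]
('roller', 966) [ 48.5 -18.9] 7.2 [ 48.6 -18.6  84.3]
```

View pics/w5.png

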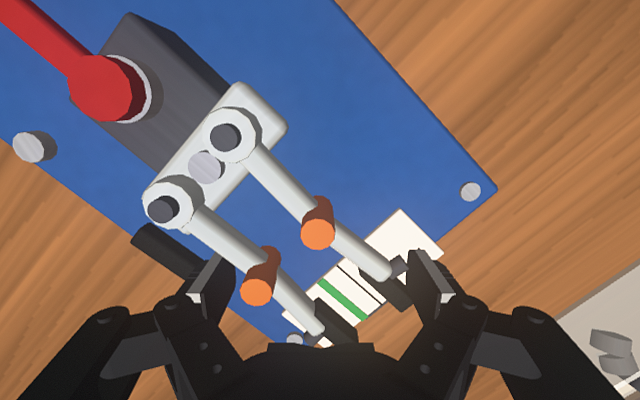

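The left face is at 12.9 mm, which is on target. The right is at 14.4 mm, inside the band but off its middle. In the picture both shoes run parallel to the bands, at (400,290) and (335,325). One small trim of the right arm, then hold and check.

Run:
```python
from h import *
print(go(*pose_y(*ycorner(12.5,7.9)),speed=.01,max_force=25),*state())
env.hold(1.0)
for n in("w6","w7"):
    p,d,P,c=cam("wrist"); save(n,p); np.savez(n+".npz",p=p,d=d,P=P,**c); print(n,*state())
    for k,v in faces(p,P,c).items():
        if k[0]!="shoe" or k[2] in(88,97): print(k,*v)
    env.hold(.3)
# lever check: red knob top
hsv=cv2.cvtColor(p,cv2.COLOR_RGB2HSV); m=cv2.inRange(hsv,(0,150,60),(6,255,255))>0
S=(P-[*O,0])*1000; k=m&(S[...,2]>60)&(S[...,2]<80)&(S[...,0]<-52); q=S[k]; print("bar pts",len(q),np.nanmean(q,axis=0) if len(q) else None)
```

```text
False 14.68 [ 3.6 -6.6 -3. ] [-0.86 -0.7   0.61] [633.8 -36.8  54.5]
w6 15.73 [ 4.2 -5.8 -3.5] [-0.81 -0.68  0.58] [633.8 -36.8  54.5]
('shoe', 1, 88) 345 [12.9 30.5]
('shoe', 1, 97) 470 [12.7 40.6]
('band', -1) 469 [-15.3 -13.1 -10.8]
('shoe', -1, 88) 298 [13.5 32. ]
('shoe', -1, 97) 193 [13.6 29.2]
('roller', 924) [49.  18.2] 6.8 [48.8 18.3 84.3]
('roller', 1018) [ 48.7 -18.3] 7.1 [ 48.7 -18.1  84.3]
w7 16.08 [ 4.2 -6.  -3.1] [-0.91 -0.68  0.59] [633.8 -36.8  54.5]
('shoe', 1, 88) 356 [12.7 30.4]
('shoe', 1, 97) 464 [12.8 40.7]
('band', -1) 469 [-15.3 -13.  -10.8]
('shoe', -1, 88) 290 [13.4 31.9]
('shoe', -1, 97) 189 [13.5 29.9]
('roller', 852) [48.8 17.9] 7.1 [48.8 18.3 84.3]
('roller', 959) [ 48.7 -18.6] 7.2 [ 48.7 -18.1  84.4]
bar pts 1599 [-71.35663746   0.93680752  72.44490935]
```

```bash
python3 -c "
from h import *
job.job_done(); print(state())"
```

```text
the job is handed in; nothing more can be done
the job is handed in; nothing more can be done
```

I closed the lever and handed the job in at about 16 s of the 42 s, still holding both shoes over their green bands. The hand-in gives no verdict, so everything below is from my own measurements.

- **Lever:** I gripped the red knob and swung it to its stop, where the force rose to about 11 N at roughly 1.56 rad. The last picture puts the bar within about 0.04 rad of the closed direction.
- **Pinch:** I did not use the rollers. `clamp()` pulled the knob, which resists with 2 to 3 N, all the way to the jaw centre. Clamping the rollers would therefore have driven the shoes together. I kept the gripper open instead and yawed it about 45°, so one finger presses the back of the left shoe and the other the right arm near its pivot. I then trimmed the pose from wrist pictures.
- **Shoe positions:** The last two wrist pictures, 0.35 s apart, show the left face at 12.7 to 12.8 mm and the right at 13.5 to 13.6 mm from the centre line. The allowed range is 10.5 to 15.5 mm. The rollers agree, at about ±18 mm.
- **Steadiness:** The pose did not change between those two pictures. The shoe gap stayed at about 26 mm or more throughout.
- **Not measured:** I could not read the contact force on each arm. The wrist shows only a net force of about 7 N and a steady moment. From the springs I expect roughly 3 N on the left arm and 9 N on the right.
- **Bystanders:** I touched none that I know of, but I did not re-measure where they lie.

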